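# Pack the tool-rest kit into the tight drawer compartment

## Robot

A 6-joint arm with a two-finger parallel gripper is mounted at the origin on the work surface. World frame = base frame: x ahead of the robot, y to its left, z up, the work surface at z = 0. Lengths are in m, angles in rad, forces in N, time in s.
With the tool pointing down it reaches from about 0.25 to 0.725 m from the base axis. Payload 4 kg.
Tool frame: the origin (TCP) lies midway between the tips of the shut fingers; the grasp point (between the pads) lies bot.pinch_z behind it (bot.pinch_z is the distance from the TCP to the grasp point, in m); z points along the fingers, y is the line along which they close (so a half turn about z gives the same grasp; the last joint's range is limited). The gripper opens to 85 mm and grips with 20 to 120 N. Pads are 22 mm wide; open, the fingers measure 114 mm over their backs; the gripper's body (76 mm by 85 mm) begins 54 mm behind the grasp point. The pads swing forward as they close: fully open they stand 13 mm farther back than shut.
Start: joints at [-1.276, 0.241, 0.005, 1.335, 0, 1.571], TCP at [0.145, -0.478, 0.231] pointing down, gripper open.
Joint ranges: [-2.72, 2.72], [-1.05, 1.87], [-1.09, 1.28], [-1.99, 2.15], [-1.42, 1.44], [-3.14, 3.14]. Speed limits (rad/s): [2.79, 2.79, 3.14, 3.14, 3.14, 3.14].

## Interface

Orientations are given as a unit quaternion [x, y, z, w].
In Python, from workcell import bot, viewer gives the robot as it stands (bot), with the cameras (viewer).
- The arm moves only by the shell command python3 jog.py 'ROWS'. ROWS is a JSON list of rows, 1 to 10 of them, each of 7 numbers: a rotation vector rx, ry, rz in rad, then dx, dy, dz in m, then the finger opening in m; each row is the pose to reach, as a shift and turn from the pose commanded when the command began, along the tool's axes at that moment; what a row does not reach only later rows make up. A row lasts 1/8 s, in which the tool goes at most 0.0625 m and 0.188 rad, less where a joint would pass 70% of its speed; a pose out of reach is approached as far as the arm can. The fingers move at their own pace and stop on an object; the grip force is fixed at half the most. Time passes only in rows, so rows that do not move let the fingers close. It prints the time, the measured TCP pose, the force, the opening and the grip force at its end.
- bot.get_obs(): the state, without advancing time (a new reading comes with each control period).
- viewer.camera(name): name is "side" or "top" or "wrist"; returns the picture (480x640x3 uint8, red, green, blue); there is no depth.
- viewer.calibration(name): a dict with "mtx" (3x3 intrinsics, pixels), "R" (3x3) and "t" (3): a world point X has camera coordinates R X + t. Camera axes: x right, y down, z forward; pixel columns grow to the right and rows downward; lengths in m; the calibration is good to about 2 mm. The wrist camera is an equidistant fisheye: a pixel r from the principal point sees the ray r / f radians off the axis. A picture is of the moment at which its call begins: read the wrist's pose just before it. calibration takes no time and is no camera call; for the wrist camera it gives the pose at the moment of the call.
- bot.job_done(): hands the job in; it is judged then, once.
The state is a dict: "clock": time; "joint_pos": joint angles; "joint_vel": joint speeds; "tau": joint torques, N m; "eef_pos": TCP position; "tool_rot": TCP orientation; "ft_force": force on the tool from outside, world axes, zero at the start; "ft_torque": the same for the moment, N m; "grip_width": finger opening in m; "grasp_force": force on a finger pad.
Only numpy, scipy, OpenCV 4.12 (cv2) and the standard library are available. Lean on these libraries where they do the work, as an engineer would, in place of code of your own. Each camera call takes 0.05 s, during which the arm holds its last target. There are 200 camera calls.

## Task

Pack the three aluminium tool-rest parts into the tight compartment at the front of the open drawer so that all three stand flat on its floor side by side, the same way up as they stand now: first the elbow, then the Z-bracket whose arm hooks over the elbow's foot, then the overhang block whose arm hooks over the Z-bracket's foot. Lift the elbow alone off the steel angle plate it nests in, and leave the plate, the dolls, the compass, the burnisher and the tool rest post where they are.

Things in the scene. Friction and masses are not known exactly. Their poses are not given: they have to be found in the camera images.
- cell (a point): Centre of the compartment's floor (14 mm above the bench) in the open walnut drawer; x into the drawer unit, y along the compartment, z up. Inside 52 mm along x, 142 mm along y; walls 22 mm high. Packed with equal gaps (3 mm along y, 4 mm each side along x) the origins lie at y = -46 (elbow), -5 (Z-bracket), +41 mm (block), axes as this frame's; all turned by half a turn fits too.
- drawer (a joint): How far the drawer is pulled out (m, 0 shut, 0.13 to 0.16 at the start). It slides on brass runners and moves only when pushed along x with more than about 8 N; it need not be moved. Outer walls of the compartment: front 10 mm, back 6 mm, ends 15 mm thick.
- case: Fixed open-fronted walnut case of the drawer, 204 mm along x, 220 mm along y, 100 mm tall; its front face, at its x = -102 mm, stands 93 to 123 mm beyond the compartment's centre. Origin: centre of its underside; x away from the drawer's front.
- elbow: Aluminium L-shaped elbow, 44 mm along y, 56 tall: upright 24 mm thick, full height, at y -22 to +2; foot 18 mm tall at y +2 to +22. 0.2 kg. Nested in the steel angle plate at the start, underside 8 mm above the bench. Straight extrusion 44 mm wide along x: grip across x, on the flat side faces. Origin: mid x and y extents, at the lowest face; z up, as packed.
- zed: Aluminium Z-bracket, 72 mm along y, 56 tall: full-height stem at y -16 to +16; arm at the top at y -36 to -16, from 22 to 56 high; foot 18 mm tall at y +16 to +36. 0.34 kg. Stands on the bench. Straight extrusion 44 mm wide along x: grip across x, on the flat side faces. Origin: mid x and y extents, at the lowest face; z up, as packed.
- overhang: Aluminium overhang block, 54 mm along y, 56 tall: full-height stem at y -7 to +27; arm at the top at y -27 to -7, from 22 to 56 high. 0.31 kg. Stands on the bench. Straight extrusion 44 mm wide along x: grip across x, on the flat side faces. Origin: mid x and y extents, at the lowest face; z up, as packed.
- angle: Thin dark steel angle plate under the elbow, loose, 44 mm along x, 54 mm along y: foot 8 mm thick, upright 8 mm thick and 26 mm tall at its -y end. The elbow stands on the foot, 2 mm from the upright, axes parallel. Grip the elbow higher than the plate's upright and the plate stays behind. Origin: centre of its underside.
- dolls: Bystander: yellow matryoshka standing in the lower half of a larger one, 84 mm across, 111 mm tall, loose. Origin: centre of its underside.
- compass: Bystander: steel scribing compass lying flat, about 160 mm long along its x and 52 mm wide, 12 mm high, loose. Origin: about the middle of its underside.
- burnisher: Bystander: horn-handled burnisher lying flat, 150 mm long along its x, 20 mm wide, 18 mm high, loose. Origin: about the middle of its underside.
- post: Bystander: chunky aluminium tool rest post with a round base of 64 mm diameter and a crossbar 90 mm long along its y at the top, 85 mm tall, loose. Origin: centre of its underside.

How it is judged:
By the outcome, as a careful person would: the job done as asked, in the order asked, and still so for the second after the job is handed in, with the robot touching nothing.
It also fails if it takes over 72 s, if anything falls off the work surface, if the arm or the gripper's body presses on something with over 40 N, if the wrist force passes 120 N, or if a joint passes its speed limit or range.

## Working session

There is one attempt and no reset: what is moved stays moved. The work goes in short steps, Python scripts to look and compute and a shell command to move; the robot and the scene stay as the last step left them, time stands still between calls to the robot, and variables do not carry over. Pictures are saved under pics/ and viewed, at most 10 in all, crops included, and the job is handed in when it is done.

```bash
ls; mkdir -p pics
python3 - <<'E'
from workcell import bot, viewer
import cv2
for n in ["top","side"]:
    im=viewer.camera(n); cv2.imwrite(f"pics/{n}0.png",im[:,:,::-1])
    c=viewer.calibration(n); print(n,c["mtx"].round(1).tolist(),c["R"].round(4).tolist(),c["t"].round(4).tolist())
o=bot.get_obs(); print(o, bot.pinch_z)
E
```

```text
jog.py
pics
workcell.py
top [[537.1, 0.0, 317.5], [0.0, 537.1, 239.2], [0.0, 0.0, 1.0]] [[-0.0039, -1.0, 0.004], [-0.9841, 0.0032, -0.1778], [0.1778, -0.0047, -0.9841]] [0.0159, 0.5921, 1.0544]
side [[506.3, 0.0, 314.0], [0.0, 506.3, 238.6], [0.0, 0.0, 1.0]] [[-0.8964, -0.443, -0.0159], [-0.25, 0.5347, -0.8072], [0.3661, -0.7196, -0.5901]] [0.5431, 0.2045, 1.0274]
{'clock': 0.1, 'joint_pos': array([-1.27600136e+00,  2.41365279e-01,  3.89004411e-03,  1.33521002e+00,
        1.55283455e-05,  1.57082929e+00]), 'joint_vel': array([ 0.00074595, -0.0018544 ,  0.00323431,  0.00147477, -0.00194714,
       -0.00086893]), 'tau': array([ 4.27665054e-04, -3.73137403e+01,  2.53010076e+01,  1.08654506e-02,
        8.76803483e-05, -1.27179547e-05]), 'eef_pos': array([ 0.14511513, -0.47789856,  0.23050005]), 'tool_rot': array([ 9.89158624e-01,  1.46847961e-01, -1.31043712e-04, -9.35362265e-04]), 'ft_force': array([-0.05051349, -0.33306212,  0.57415416]), 'ft_torque': array([-0.01268102,  0.01834881,  0.01224974]), 'grasp_force': 0.0, 'grip_width': 0.08576483804948223} 0.0187
```

View pics/top0.png

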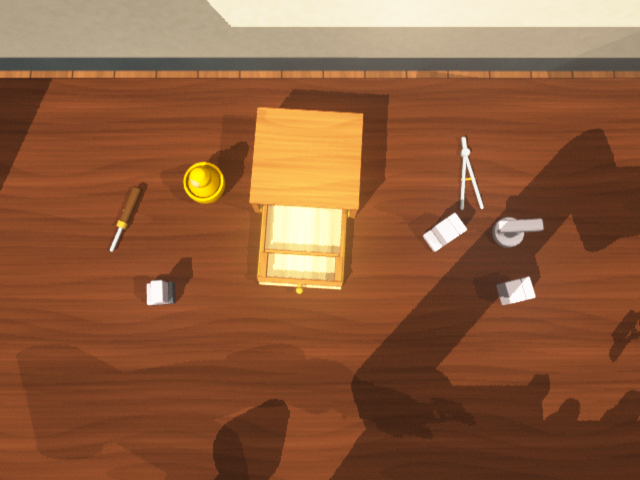

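View pics/side0.png

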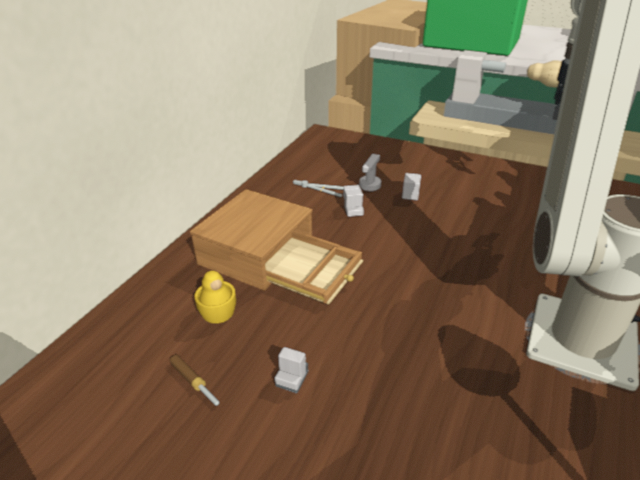

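The top view shows the elbow at (160,292), the Z-bracket at (445,232), the overhang block at (517,291) and the compartment at (302,265). The side view shows all of them unobstructed. Next I'll enlarge the details into one composite.

Run:
```python
import cv2,numpy as np
t=cv2.imread("pics/top0.png"); s=cv2.imread("pics/side0.png")
def c(im,x,y,w,h,W,H):
    return cv2.resize(im[y:y+h,x:x+w],(W,H),interpolation=cv2.INTER_CUBIC)
# zed/overhang/elbow/compartment
top=np.hstack([c(t,415,205,60,45,400,300),c(t,487,269,60,45,400,300)])
bot=np.hstack([c(t,130,270,60,45,400,300),c(t,250,225,108,81,400,300)])
cv2.imwrite("pics/comp0.png",np.vstack([top,bot]))
sd=np.hstack([c(s,325,170,60,60,400,400),c(s,262,340,60,60,400,400)])
sd2=np.hstack([c(s,390,165,40,20*1,400,200),c(s,262,225,110,55,400,200)])
cv2.imwrite("pics/comp1.png",np.vstack([sd,sd2]))
```

```text
(no output)
```

View pics/comp0.png

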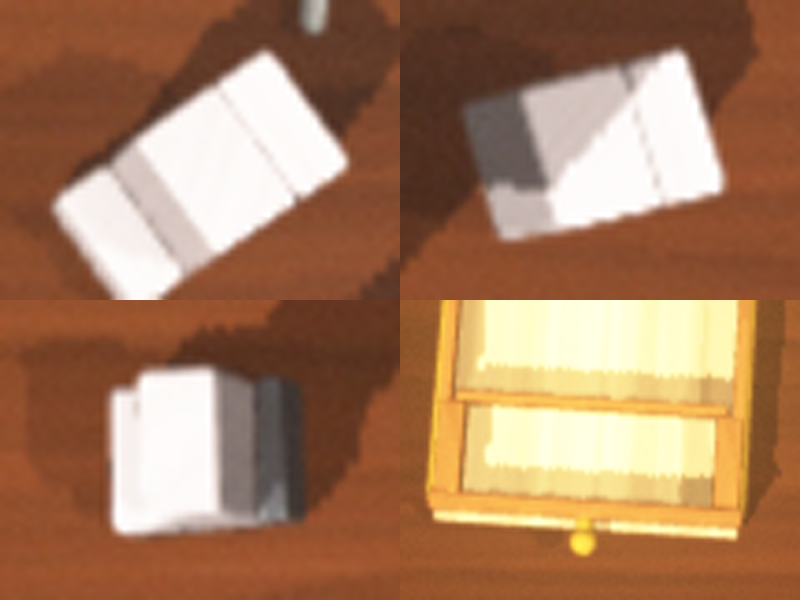

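View pics/comp1.png

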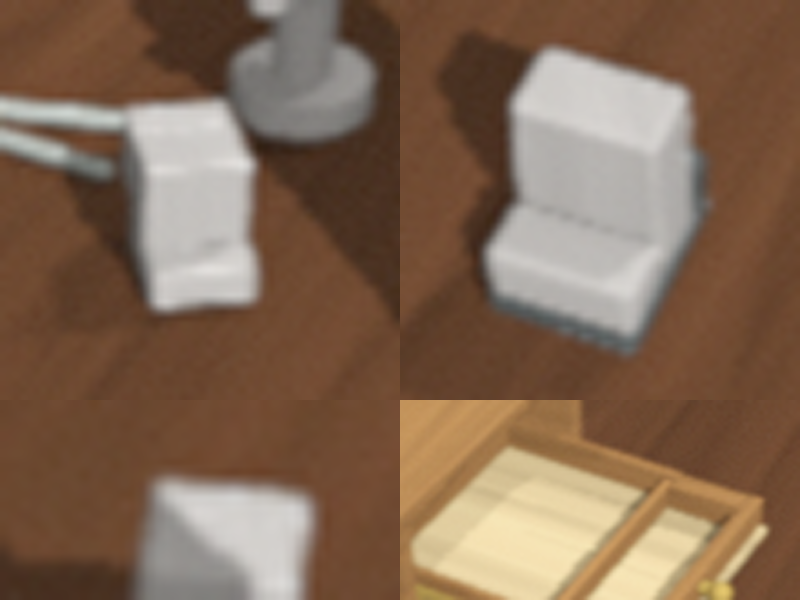

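The crops show the elbow's foot, the Z-bracket's foot and the block's stem all on the image's left (+y). All yaws are therefore small and positive, close to the packed orientation. Now the coarse positions.

```bash
cat > h.py <<'E'
import numpy as np, cv2
from workcell import bot, viewer
from scipy.spatial.transform import Rotation as Ro
def ray(name,px,c=None):
    c=c or viewer.calibration(name); K=np.array(c["mtx"]); R=np.array(c["R"]); t=np.array(c["t"])
    v=np.array([(px[0]-K[0,2])/K[0,0],(px[1]-K[1,2])/K[1,1]])
    if name=="wrist":
        r=np.hypot(*v); d=np.r_[v/max(r,1e-9)*np.sin(r),np.cos(r)]
    else: d=np.r_[v,1]
    return -R.T@t, R.T@d
def onz(name,px,z,c=None):
    o,d=ray(name,px,c); return (o+d*(z-o[2])/d[2])[:2]
def proj(name,X,c=None):
    c=c or viewer.calibration(name); K=np.array(c["mtx"]); p=np.array(c["R"])@X+c["t"]
    if name=="wrist":
        s=np.hypot(p[0],p[1]); v=p[:2]/s*np.arctan2(s,p[2])
    else: v=p[:2]/p[2]
    return v*[K[0,0],K[1,1]]+K[:2,2]
def plan(x,y,z,phi=None):   # phi: world angle of tool x, tool down
    o=bot.get_obs(); R=Ro.from_quat(o["tool_rot"]); cur=R.as_matrix()[:,0]; a=np.arctan2(cur[1],cur[0])
    if phi is None: phi=a
    T=Ro.from_matrix(np.array([[np.cos(phi),np.sin(phi),0],[np.sin(phi),-np.cos(phi),0],[0,0,-1]]))
    rv=(R.inv()*T).as_rotvec(); d=R.inv().apply(np.array([x,y,z])-o["eef_pos"])
    print("t",round(o["clock"],2),"rv",rv.round(4),"d",d.round(4),"phi now",round(a,4),"rows",np.ceil(max(np.linalg.norm(d)/.0625,np.linalg.norm(rv)/.188)))
E
python3 - <<'E'
from h import *
for n,ps in dict(zed=[(455.2,212.5),(467.05,229.3),(446.8,244.3),(435.6,226.5)],over=[(529.45,276.5),(535.45,297.2),(509.95,303.2),(505.45,282.8)]).items():
    P=np.array([onz("top",p,.056) for p in ps]); e=P[3]+P[2]-P[0]-P[1]
    print(n,P.round(4).tolist(),np.linalg.norm(np.roll(P,1,0)-P,axis=1).round(4),"c",P.mean(0).round(4),"yaw",round(np.arctan2(-e[0],e[1]),3))
P=np.array([onz("top",p,.064) for p in [(162.25,280.2),(163,302.5),(150.7,304.5),(151,280.8)]])
print("elb",P.round(4).tolist(),np.linalg.norm(np.roll(P,1,0)-P,axis=1).round(4),P.mean(0).round(4))
f=lambda x,y:(250+(x-400)/3.704,225+(y-300)/3.704)
for p in [(466,405),(716,418),(715,505),(460,490)]: print(onz("top",f(*p),.036).round(4))
c=viewer.calibration("wrist"); R=np.array(c["R"]); o=bot.get_obs(); print(c["mtx"], R.round(3),(-R.T@c["t"]-o["eef_pos"]).round(4))
E
```

```text
zed [[0.647, -0.2724], [0.6114, -0.2952], [0.5801, -0.2518], [0.6175, -0.2304]] [0.0514 0.0423 0.0535 0.0431] c [ 0.614  -0.2625] yaw 0.619
over [[0.5131, -0.417], [0.4711, -0.4261], [0.4592, -0.3736], [0.5004, -0.3673]] [0.0513 0.043  0.0537 0.0417] c [ 0.486 -0.396] yaw 0.236
elb [[0.5074, 0.3264], [0.4627, 0.3228], [0.4588, 0.3472], [0.5062, 0.349]] [0.0226 0.0448 0.0246 0.0474] [0.4838 0.3364]
[0.5656 0.1174]
[ 0.5577 -0.0232]
[ 0.5087 -0.0222]
[0.5176 0.1201]
[[371.64829954   0.         324.32746337]
 [  0.         371.64829954 244.572411  ]
 [  0.           0.           1.        ]] [[ 0.29  -0.957 -0.001]
 [-0.915 -0.278  0.292]
 [-0.279 -0.084 -0.957]] [0.0709 0.0209 0.1422]
```

The edge lengths match (about 52 × 44 mm tops). The cell is near (0.537, 0.048) with a yaw of about -0.056. First I'll move to look at the cell with the wrist camera.

```bash
python3 -c "
from h import *
plan(.537,.0,.2,1.515)"
```

```text
t 0.1 rv [-1.6000e-03 -1.2000e-03 -1.2202e+00] d [ 0.5138 -0.3434  0.0312] phi now 0.2948 rows 10.0
```

```bash
python3 jog.py '[[0,0,-1.22,0.514,-0.343,0.031,0.085],[0,0,-1.22,0.514,-0.343,0.031,0.085],[0,0,-1.22,0.514,-0.343,0.031,0.085],[0,0,-1.22,0.514,-0.343,0.031,0.085],[0,0,-1.22,0.514,-0.343,0.031,0.085],[0,0,-1.22,0.514,-0.343,0.031,0.085],[0,0,-1.22,0.514,-0.343,0.031,0.085],[0,0,-1.22,0.514,-0.343,0.031,0.085],[0,0,-1.22,0.514,-0.343,0.031,0.085],[0,0,-1.22,0.514,-0.343,0.031,0.085]]'
python3 jog.py '[[0,0,0,0,0,0,0.085],[0,0,0,0,0,0,0.085]]'
python3 - <<'E'
from h import *
plan(.537,.0,.2,1.515)
im=viewer.camera("wrist")[:,:,::-1]; cv2.imwrite("pics/w1.png",im)
cv2.imwrite("pics/w1v.png",cv2.resize(im,(800,600)))
E
```

```text
clock: 1.35
eef_pos: [0.5383, 0.0011, 0.1997]
tool_rot: [0.726, 0.687, -0.0, -0.0]
ft_force: [1.2, -0.7, 0.5]
grip_width: 0.0849
grasp_force: 0.0
clock: 1.6
eef_pos: [0.5366, -0.001, 0.1996]
tool_rot: [0.726, 0.687, -0.001, -0.001]
ft_force: [0.5, -0.4, 1.0]
grip_width: 0.0849
grasp_force: 0.0
t 1.6 rv [-0.0022  0.0005  0.0003] d [ 0.001   0.0003 -0.0004] phi now 1.5153 rows 1.0
```

View pics/w1v.png

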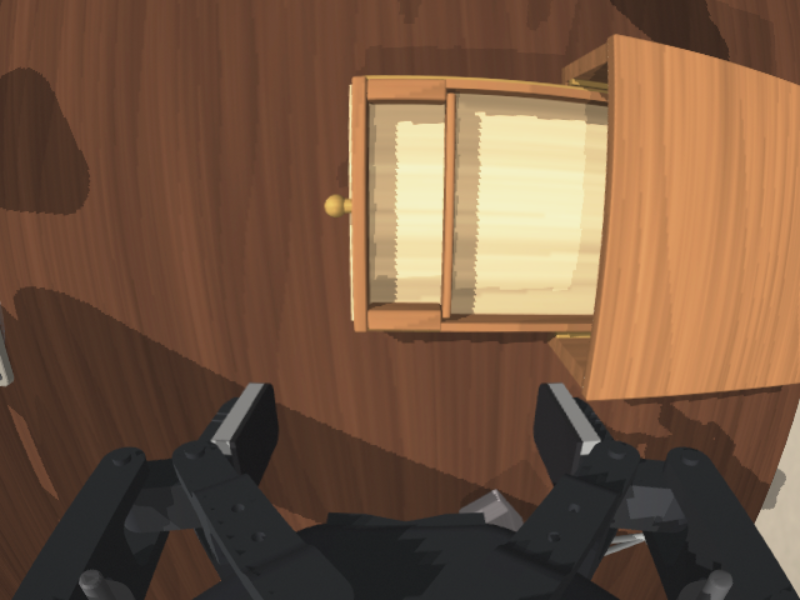

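The wrist view (×1.25) shows the compartment floor from about (368,103) to (445,303), clear of the fingers. I'll measure it with a mask.

```bash
cat > cell.py <<'E'
from h import *
im=cv2.imread("pics/w1.png").astype(float); c=viewer.calibration("wrist")
sub=im[70:260,280:372]
ratio=sub[:,:,2]/sub[:,:,0]
print(ratio[80,::2].round(2).tolist()); print(ratio[::3,40].round(2).tolist())
m=((ratio<1.85)&(sub.sum(2)>250)).astype(np.uint8)
n,l,s,_=cv2.connectedComponentsWithStats(m); 
k=l[80,40]; m=(l==k).astype(np.uint8); print(s[k])
ct=max(cv2.findContours(m,cv2.RETR_EXTERNAL,cv2.CHAIN_APPROX_NONE)[0],key=len)[:,0,:]+[280,70]
for z in (.014,.036):
    W=np.array([onz("wrist",p,z,c) for p in ct]); r=cv2.minAreaRect((W*1e3).astype(np.float32)); print(z,r)
E
python3 cell.py
```

```text
[1.55, 2.28, 2.27, 2.29, 2.27, 2.25, 2.17, 1.85, 1.59, 1.59, 1.61, 1.61, 1.61, 1.61, 1.61, 1.62, 1.61, 1.62, 1.6, 1.34, 1.29, 1.29, 1.28, 1.28, 1.28, 1.28, 1.28, 1.28, 1.28, 1.28, 1.28, 1.28, 1.28, 1.28, 1.28, 1.28, 1.28, 1.42, 2.26, 2.25, 2.27, 2.23, 1.61, 1.62, 1.62, 1.62]
[2.28, 2.31, 2.28, 2.22, 2.0, 1.61, 1.6, 1.6, 1.6, 1.52, 1.35, 1.36, 1.34, 1.35, 1.37, 1.37, 1.39, 1.39, 1.37, 1.35, 1.3, 1.24, 1.23, 1.3, 1.3, 1.3, 1.29, 1.29, 1.26, 1.26, 1.26, 1.25, 1.28, 1.37, 1.26, 1.24, 1.26, 1.28, 1.28, 1.31, 1.38, 1.43, 1.43, 1.42, 1.42, 1.41, 1.34, 1.37, 1.38, 1.33, 1.34, 1.53, 1.57, 1.56, 1.55, 1.55, 1.56, 1.63, 2.2, 2.15, 2.27, 2.26, 2.3, 2.3]
[  15   13   61  161 9515]
0.014 ((539.0337524414062, 45.88166046142578), (144.7157440185547, 52.7166633605957), 86.10967254638672)
0.036 ((539.1394653320312, 47.65656280517578), (135.01271057128906, 49.18212127685547), 86.10968017578125)
```

```bash
cat >> cell.py <<'E'
print("--")
W=np.array([onz("wrist",p,.014,c) for p in ct]); cen=np.array([.539,.046]); a=-.068
for it in range(3):
    ex=np.array([np.cos(a),np.sin(a)]); ey=np.array([-ex[1],ex[0]]); L=np.c_[(W-cen)@ex,(W-cen)@ey]*1e3
    f=lambda sel,i:np.polyfit(L[sel,1-i],L[sel,i],1)
    fr=f((L[:,0]<-20)&(abs(L[:,1])<60),0); bk=f((L[:,0]>20)&(abs(L[:,1])<60),0)
    lo=f((L[:,1]<-62)&(abs(L[:,0])<20),1); hi=f((L[:,1]>62)&(abs(L[:,0])<20),1)
    print(fr,bk,lo,hi)
    a-=(fr[0]+bk[0])/2; cen=cen+ex*(fr[1]+bk[1])/2e3+ey*(lo[1]+hi[1])/2e3
print(cen,a)
E
python3 cell.py | sed '1,/--/d'
```

```text
[ 4.91820781e-06 -2.60700146e+01] [4.44301760e-04 2.59501397e+01] [-5.78616777e-03 -7.09944758e+01] [1.16385642e-02 7.17117562e+01]
[ 3.13342493e-05 -2.60151563e+01] [2.19703910e-04 2.60102346e+01] [-5.56168917e-03 -7.13526783e+01] [1.18632004e-02 7.13526067e+01]
[-9.41833552e-05 -2.60126956e+01] [9.41916224e-05 2.60126949e+01] [-5.43624375e-03 -7.13525796e+01] [1.19887346e-02 7.13527201e+01]
[0.53896212 0.04636209] -0.06835013319748885
```

Cell: 52.0 × 142.7 mm, which agrees with the sizes given. Centre (0.5390, 0.0464), yaw -0.068. Next, a look at the elbow.

```bash
python3 -c "
from h import *
plan(.484,.285,.2,1.63)"
```

```text
t 1.65 rv [-0.0016  0.0003 -0.1159] d [ 2.831e-01 -6.870e-02 -1.000e-04] phi now 1.5141 rows 5.0
```

```bash
python3 jog.py '[[0,0,-0.115,0.283,-0.069,0,0.085],[0,0,-0.115,0.283,-0.069,0,0.085],[0,0,-0.115,0.283,-0.069,0,0.085],[0,0,-0.115,0.283,-0.069,0,0.085],[0,0,-0.115,0.283,-0.069,0,0.085],[0,0,-0.115,0.283,-0.069,0,0.085],[0,0,-0.115,0.283,-0.069,0,0.085],[0,0,-0.115,0.283,-0.069,0,0.085]]'
python3 - <<'E'
from h import *
import pickle
im=viewer.camera("wrist")[:,:,::-1]; c=viewer.calibration("wrist"); pickle.dump(c,open("pics/w2.pkl","wb")); cv2.imwrite("pics/w2.png",im)
u,v=proj("wrist",np.array([.484,.336,.064]),c).round().astype(int); print(u,v)
x0,y0=u-60,v-45; print(x0,y0)
cv2.imwrite("pics/w2v.png",cv2.resize(im[y0:y0+90,x0:x0+120],(800,600),interpolation=cv2.INTER_CUBIC))
E
```

```text
clock: 2.65
eef_pos: [0.4848, 0.2836, 0.2005]
tool_rot: [0.687, 0.727, -0.0, 0.0]
ft_force: [-0.1, -0.3, 0.4]
grip_width: 0.0849
grasp_force: 0.0
327 163
267 118
```

View pics/w2v.png

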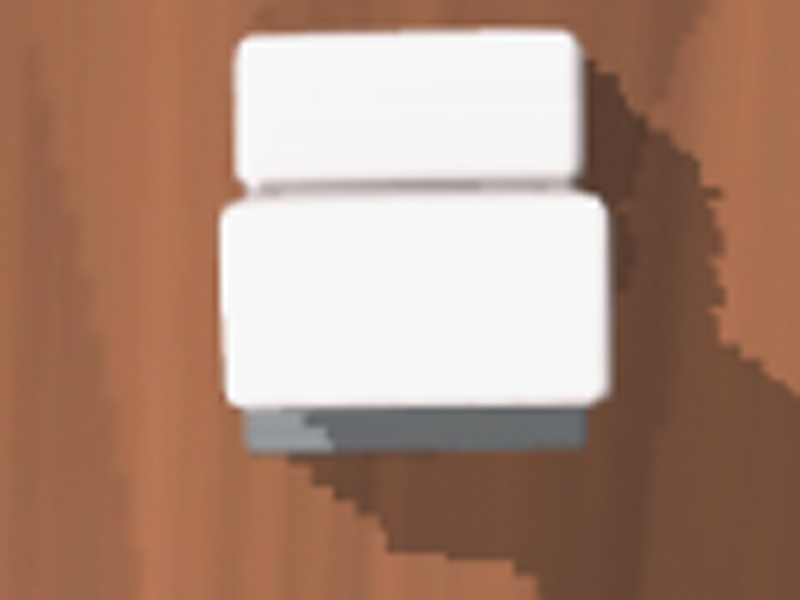

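The crop shows the elbow's upright top with corners at about (221,195), (607,192), (606,406) and (228,408). Its foot is above that in the picture (+y), and the plate's upright shows as the dark strip below.

```bash
cat >> h.py <<'E'
def quad(cs,x0,y0,s,z,c):
    P=np.array([onz("wrist",(x0+(X+.5)/s-.5,y0+(Y+.5)/s-.5),z,c) for X,Y in cs])  # order: front+y, back+y, back-y, front-y
    e=P[1]+P[2]-P[0]-P[3]; g=P[0]+P[1]-P[2]-P[3]
    yaw=np.arctan2(e[1],e[0]); print("sides",(np.linalg.norm(np.roll(P,-1,0)-P,axis=1)*1e3).round(1),"c",P.mean(0).round(4),"yaw x",round(yaw,4),"yaw y",round(np.arctan2(-g[0],g[1]),4))
    return P.mean(0),yaw
E
python3 - <<'E'
from h import *; import pickle
c=pickle.load(open("pics/w2.pkl","rb"))
m,y=quad([(221,195),(607,192),(606,406),(228,408)],267,118,6.6667,.064,c)
plan(*m,.1,1.5708+y)
plan(*m,.036,1.5708+y)
E
```

```text
sides [43.  24.3 42.7 24.2] c [0.4851 0.3365] yaw x 0.0641 yaw y 0.0715
t 2.7 rv [ 0.0001  0.0001 -0.0078] d [0.0526 0.0032 0.1006] phi now 1.6271 rows 2.0
t 2.7 rv [ 0.0001  0.0001 -0.0078] d [0.0526 0.0032 0.1646] phi now 1.6271 rows 3.0
```

```bash
python3 jog.py '[[0,0,-0.008,0.0526,0.0032,0.05,0.085],[0,0,-0.008,0.0526,0.0032,0.05,0.085],[0,0,-0.008,0.0526,0.0032,0.11,0.085],[0,0,-0.008,0.0526,0.0032,0.14,0.085],[0,0,-0.008,0.0526,0.0032,0.1696,0.085],[0,0,-0.008,0.0526,0.0032,0.1696,0.085],[0,0,-0.008,0.0526,0.0032,0.1696,0.085]]'
python3 -c "
from h import *
plan(.4851,.3365,.031,1.5708+.0655)"
```

```text
clock: 3.58
eef_pos: [0.4856, 0.3381, 0.0322]
tool_rot: [0.683, 0.73, 0.001, 0.0]
ft_force: [-0.3, 0.3, -0.1]
grip_width: 0.085
grasp_force: 0.0
t 3.58 rv [ 0.0016 -0.0009  0.0005] d [-0.0016 -0.0006  0.0012] phi now 1.6368 rows 1.0
```

```bash
python3 jog.py '[[0,0,0,0,0,0,0.085],[0,0,0,0,0,0,0.03],[0,0,0,0,0,0,0.03],[0,0,0,0,0,0,0.03],[0,0,0,0,0,0,0.03],[0,0,0,0,0,0,0.03]]'
python3 -c "
from h import *
plan(.4851,.3365,.031,1.5708+.0655)"
```

```text
clock: 4.32
eef_pos: [0.4849, 0.3385, 0.0315]
tool_rot: [0.683, 0.73, 0.001, 0.0]
ft_force: [0.6, -0.7, 5.7]
grip_width: 0.043
grasp_force: 61.9
t 4.33 rv [ 0.0011 -0.0007  0.0015] d [-0.002   0.0001  0.0005] phi now 1.6378 rows 1.0
```

```bash
cat >> h.py <<'E'
def cell(ly,z,dx=0.,C=(.5390,.0464),a=-.0683):
    p=np.array(C)+np.array([-np.sin(a),np.cos(a)])*ly+np.array([np.cos(a),np.sin(a)])*dx
    plan(p[0],p[1],z,1.5708+a)
E
python3 jog.py '[[0,0,0,0,0,-0.04,0.03],[0,0,0,0,0,-0.08,0.03],[0,0,0,0,0,-0.14,0.03],[0,0,0,0,0,-0.14,0.03]]'
python3 -c "
from h import *
cell(-.054,.12)"
```

```text
clock: 4.82
eef_pos: [0.4871, 0.3402, 0.1758]
tool_rot: [0.683, 0.73, 0.005, 0.001]
ft_force: [-0.2, 0.7, -3.3]
grip_width: 0.0434
grasp_force: 62.2
t 4.83 rv [ 0.0083 -0.0058  0.1354] d [-0.3504  0.0243  0.0541] phi now 1.6379 rows 6.0
```

```bash
python3 jog.py '[[0,0,0.135,-0.35,0.024,0,0.03],[0,0,0.135,-0.35,0.024,0,0.03],[0,0,0.135,-0.35,0.024,0,0.03],[0,0,0.135,-0.35,0.024,0,0.03],[0,0,0.135,-0.35,0.024,0,0.03],[0,0,0.135,-0.35,0.024,0,0.03],[0,0,0.135,-0.35,0.024,0.03,0.03],[0,0,0.135,-0.35,0.024,0.054,0.03],[0,0,0.135,-0.35,0.024,0.054,0.03],[0,0,0.135,-0.35,0.024,0.054,0.03]]'
python3 - <<'E'
from h import *
import pickle
cell(-.054,.0385)
im=viewer.camera("wrist")[:,:,::-1]; c=viewer.calibration("wrist"); pickle.dump(c,open("pics/w3.pkl","wb")); cv2.imwrite("pics/w3.png",im)
cv2.imwrite("pics/w3v.png",cv2.resize(im[60:420,120:600],(800,600)))
E
```

```text
clock: 6.08
eef_pos: [0.5317, -0.0092, 0.1165]
tool_rot: [0.731, 0.683, -0.0, -0.0]
ft_force: [-0.0, 0.1, -1.9]
grip_width: 0.0429
grasp_force: 61.9
t 6.08 rv [-0.001   0.      0.0006] d [0.002  0.0036 0.0779] phi now 1.5031 rows 2.0
```

View pics/w3v.png

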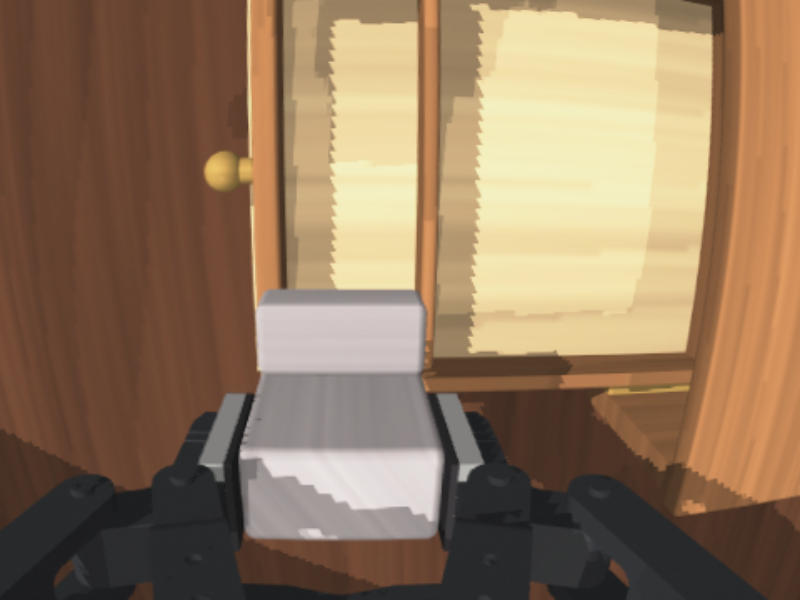

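The elbow is held level. Its upright-top corners in the crop are at (241,449), (441,449), (438,537) and (246,537). I'll check its offset in the hand.

Run:
```python
from h import *; import pickle
c=pickle.load(open("pics/w3.pkl","rb"))
o=bot.get_obs(); e=o["eef_pos"]; print(e)
m,y=quad([(241,448),(441,448),(438,538),(246,538)],120,60,5/3,e[2]+.0325,c)
print("local",Ro.from_quat(o["tool_rot"]).inv().apply(np.r_[m,e[2]+.0325]-e).round(4))
# foot far edges (top of foot, z= bottom+.018)
b=e[2]-.0235
for p in [(257,304),(424,304)]: print(onz("wrist",(120+p[0]*.6-.2,60+p[1]*.6-.2),b+.018,c).round(4))
cell(-.054,.0385)
```

```text
[ 0.53230287 -0.00916942  0.11718133]
sides [40.9 23.7 42.8 23.6] c [ 0.532  -0.0106] yaw x -0.0694 yaw y -0.0584
local [-0.0015 -0.0001 -0.0325]
[0.5131 0.0219]
[0.5549 0.0191]
t 6.12 rv [ 0.0008 -0.      0.0007] d [0.0019 0.0028 0.0787] phi now 1.5032 rows 2.0
```

```bash
python3 jog.py '[[0,0,0,0.0018,0.0028,0.01,0.03],[0,0,0,0.0018,0.0028,0.02,0.03],[0,0,0,0.0018,0.0028,0.02,0.03],[0,0,0,0.0018,0.0028,0.02,0.03]]'
python3 -c "
from h import *
cell(-.0542,.0385)"
```

```text
clock: 6.62
eef_pos: [0.5347, -0.0078, 0.0966]
tool_rot: [0.731, 0.683, -0.0, -0.0]
ft_force: [-0.2, 0.1, -2.3]
grip_width: 0.0429
grasp_force: 61.9
t 6.62 rv [-0.0003  0.      0.0003] d [0.0001 0.0006 0.0581] phi now 1.5028 rows 1.0
```

```bash
python3 jog.py '[[0,0,0,0.0001,0.0006,0.015,0.03],[0,0,0,0.0001,0.0006,0.03,0.03],[0,0,0,0.0001,0.0006,0.045,0.03],[0,0,0,0.0001,0.0006,0.055,0.03],[0,0,0,0.0001,0.0006,0.058,0.03],[0,0,0,0.0001,0.0006,0.058,0.03]]'
python3 -c "
from h import *
cell(-.0542,.0375)"
```

```text
clock: 7.38
eef_pos: [0.5355, -0.0077, 0.0386]
tool_rot: [0.731, 0.683, -0.0, -0.0]
ft_force: [-0.1, 0.3, -2.5]
grip_width: 0.0432
grasp_force: 62.1
t 7.38 rv [-0.     -0.      0.0003] d [ 0.     -0.0002  0.0011] phi now 1.5028 rows 1.0
```

```bash
python3 jog.py '[[0,0,0,0,0,0.001,0.03],[0,0,0,0,0,0.0018,0.03],[0,0,0,0,0,0.0018,0.03]]'
```

```text
clock: 7.75
eef_pos: [0.5358, -0.0077, 0.0375]
tool_rot: [0.731, 0.683, 0.0, 0.0]
ft_force: [-0.2, -0.2, -0.3]
grip_width: 0.0429
grasp_force: 62.0
```

```bash
python3 jog.py '[[0,0,0,0,0,0,0.06],[0,0,0,0,0,0,0.085],[0,0,0,0,0,0,0.085],[0,0,0,0,0,-0.03,0.085],[0,0,0,0,0,-0.08,0.085],[0,0,0,0,0,-0.14,0.085],[0,0,0,-0.02,0,-0.16,0.085],[0,0,0,-0.02,0,-0.16,0.085],[0,0,0,-0.02,0,-0.16,0.085]]'
python3 - <<'E'
from h import *
import pickle
im=viewer.camera("wrist")[:,:,::-1]; c=viewer.calibration("wrist"); pickle.dump(c,open("pics/w4.pkl","wb")); cv2.imwrite("pics/w4.png",im)
u,v=proj("wrist",np.array([.539,.046,.014]),c).round().astype(int); x0,y0=u-120,v-90; print(x0,y0)
cv2.imwrite("pics/w4v.png",cv2.resize(im[y0:y0+180,x0:x0+240],(800,600),interpolation=cv2.INTER_CUBIC))
plan(.614,-.2625-.05,.2,1.5708+.619)
E
```

```text
clock: 8.88
eef_pos: [0.5332, -0.0274, 0.1956]
tool_rot: [0.731, 0.683, -0.001, -0.001]
ft_force: [-0.8, 0.5, -1.3]
grip_width: 0.0849
grasp_force: 0.0
206 45
t 8.93 rv [-0.003  -0.0014 -0.6868] d [-0.2791  0.1002 -0.0052] phi now 1.503 rows 5.0
```

View pics/w4v.png

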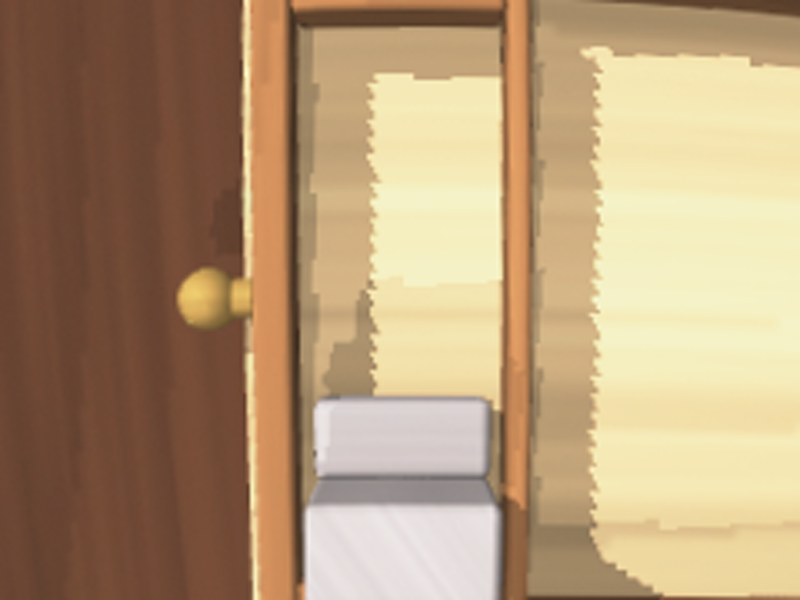

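The elbow stands in the compartment, square to the walls. Its foot-top end corners are at (315,399) and (490,399) in the crop. I'll measure these, then move to look at the Z-bracket and the block.

```bash
python3 - <<'E'
from h import *; import pickle
c=pickle.load(open("pics/w4.pkl","rb")); a=-.0683
def loc(X,Y,z):
    p=onz("wrist",(206+(X+.5)*.3-.5,45+(Y+.5)*.3-.5),z,c)-np.array([.539,.0464]); return (np.array([[np.cos(a),np.sin(a)],[-np.sin(a),np.cos(a)]])@p*1e3).round(1)
print("foot",loc(315,398,.032),loc(490,398,.032),"upr",loc(309,504,.07),loc(499,504,.07))
print("floor far",loc(300,27,.014),loc(502,27,.014), "near floor", loc(300,400,.014),loc(502,400,.014))
E
python3 jog.py '[[0,0,-0.687,-0.279,0.1,0,0.085],[0,0,-0.687,-0.279,0.1,0,0.085],[0,0,-0.687,-0.279,0.1,0,0.085],[0,0,-0.687,-0.279,0.1,0,0.085],[0,0,-0.687,-0.279,0.1,0,0.085],[0,0,-0.687,-0.279,0.1,0,0.085],[0,0,-0.687,-0.279,0.1,0,0.085],[0,0,-0.687,-0.279,0.1,0,0.085]]'
python3 - <<'E'
from h import *
import pickle
im=viewer.camera("wrist")[:,:,::-1]; c=viewer.calibration("wrist"); pickle.dump(c,open("pics/w5.pkl","wb")); cv2.imwrite("pics/w5.png",im)
print(proj("wrist",np.array([.614,-.2625,.056]),c))
plan(.486+.01,-.396-.05,.2,1.5708+.236)
E
```

```text
foot [-21.5 -24.5] [ 21.5 -24.4] upr [-20.5 -44.7] [ 21.  -44.6]
floor far [-26.2  72.4] [25.6 72.5] near floor [-26.6 -26.4] [ 26.  -26.4]
clock: 9.93
eef_pos: [0.6148, -0.3109, 0.1967]
tool_rot: [0.457, 0.889, 0.0, -0.001]
ft_force: [-0.2, -0.8, -0.4]
grip_width: 0.0849
grasp_force: 0.0
[360.95412476 179.04918168]
t 9.97 rv [-1.000e-04 -5.000e-04  3.851e-01] d [-0.0406 -0.1753 -0.0029] phi now 2.1919 rows 3.0
```

```bash
python3 jog.py '[[0,0,0.385,-0.04,-0.175,0,0.085],[0,0,0.385,-0.04,-0.175,0,0.085],[0,0,0.385,-0.04,-0.175,0,0.085],[0,0,0.385,-0.04,-0.175,0,0.085],[0,0,0.385,-0.04,-0.175,0,0.085],[0,0,0.385,-0.04,-0.175,0,0.085]]'
python3 - <<'E'
from h import *
import pickle
im=viewer.camera("wrist")[:,:,::-1]; c=viewer.calibration("wrist"); pickle.dump(c,open("pics/w6.pkl","wb")); cv2.imwrite("pics/w6.png",im)
c5=pickle.load(open("pics/w5.pkl","rb")); i5=cv2.imread("pics/w5.png")
o=[]
for i,k,X in ((i5,c5,[.614,-.2625,.056]),(im,c,[.486,-.396,.056])):
    u,v=proj("wrist",np.array(X),k).round().astype(int); x0,y0=u-50,v-60; print(x0,y0); o.append(cv2.resize(i[y0:y0+120,x0:x0+100],(400,480),interpolation=cv2.INTER_CUBIC))
cv2.imwrite("pics/w56.png",np.hstack(o))
E
```

```text
clock: 10.72
eef_pos: [0.4968, -0.4453, 0.1972]
tool_rot: [0.619, 0.786, 0.0, 0.0]
ft_force: [0.0, -0.5, 0.3]
grip_width: 0.0852
grasp_force: 0.0
311 119
276 105
```

View pics/w56.png

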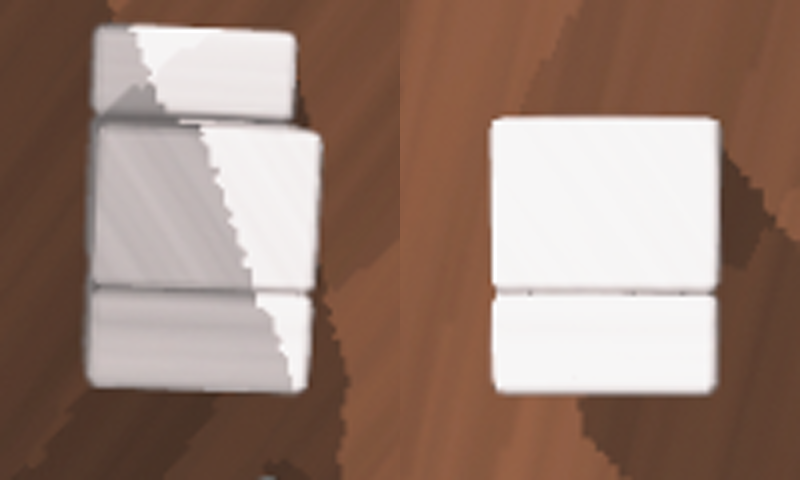

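Left, the Z-bracket: top corners (97,124), (322,131), (306,391) and (88,387), with its foot above. Right, the block: top corners (92,117), (320,117), (316,392) and (94,392), with its arm below. Both are as expected.

Run:
```python
from h import *; import pickle
m,y=quad([(95,124),(322,131),(306,391),(89,386)],311,119,4,.056,pickle.load(open("pics/w5.pkl","rb")))
o=m+.01*np.array([-np.sin(y),np.cos(y)]); print("zed origin",o,y)   # top face spans -36..16
t=o-.003*np.array([-np.sin(y),np.cos(y)]); print("grasp",t); plan(*t,.2,1.5708+y)
m,y=quad([(92,117),(320,117),(316,392),(94,392)],276,105,4,.056,pickle.load(open("pics/w6.pkl","rb")))
print("over origin",m,y)
```

```text
sides [43.4 51.2 42.8 51. ] c [ 0.6165 -0.2649] yaw x 0.6047 yaw y 0.5971
zed origin [ 0.61076694 -0.25665865] 0.6047195120714538
grasp [ 0.61247253 -0.25912663]
t 10.78 rv [ 3.00e-04  1.00e-04 -3.68e-01] d [ 0.1539  0.1561 -0.0029] phi now 1.8076 rows 4.0
sides [42.9 53.1 43.  53.1] c [ 0.4873 -0.3985] yaw x 0.2372 yaw y 0.2338
over origin [ 0.48728922 -0.39854473] 0.23723121944082456
```

```bash
python3 jog.py '[[0,0,-0.368,0.154,0.156,0,0.085],[0,0,-0.368,0.154,0.156,0,0.085],[0,0,-0.368,0.154,0.156,0,0.085],[0,0,-0.368,0.154,0.156,0,0.085],[0,0,-0.368,0.154,0.156,0.05,0.085],[0,0,-0.368,0.154,0.156,0.08,0.085],[0,0,-0.368,0.154,0.156,0.08,0.085],[0,0,-0.368,0.154,0.156,0.08,0.085]]'
python3 -c "
from h import *
plan(.6125,-.2591,.0235,1.5708+.601)"
```

```text
clock: 11.78
eef_pos: [0.6127, -0.2606, 0.1184]
tool_rot: [0.465, 0.885, 0.0, 0.001]
ft_force: [0.7, 0.2, 0.4]
grip_width: 0.0851
grasp_force: 0.0
t 11.78 rv [0.0012 0.0018 0.002 ] d [0.0015 0.0006 0.0949] phi now 2.1738 rows 2.0
```

```bash
python3 jog.py '[[0,0,0,0.0015,0.0006,0.04,0.085],[0,0,0,0.0015,0.0006,0.07,0.085],[0,0,0,0.0015,0.0006,0.095,0.085],[0,0,0,0.0015,0.0006,0.095,0.085],[0,0,0,0.0015,0.0006,0.095,0.085],[0,0,0,0.0015,0.0006,0.095,0.03],[0,0,0,0.0015,0.0006,0.095,0.03],[0,0,0,0.0015,0.0006,0.095,0.03],[0,0,0,0.0015,0.0006,0.095,0.03],[0,0,0,0.0015,0.0006,0.095,0.03]]'
python3 -c "
from h import *
plan(.6125,-.2591,.0235,1.5708+.601)"
```

```text
clock: 13.02
eef_pos: [0.6123, -0.2596, 0.0233]
tool_rot: [0.466, 0.885, 0.0, 0.001]
ft_force: [0.8, 0.3, 5.9]
grip_width: 0.0432
grasp_force: 62.9
t 13.03 rv [0.0017 0.0021 0.0011] d [ 0.0003  0.0005 -0.0002] phi now 2.1729 rows 1.0
```

```bash
python3 jog.py '[[0,0,0,0,0,-0.04,0.03],[0,0,0,0,0,-0.09,0.03],[0,0,0,0,0,-0.14,0.03],[0,0,0,0,0,-0.14,0.03],[0,0,0,0,0,-0.14,0.03]]'
python3 -c "
from h import *
cell(-.0084,.16)"
```

```text
clock: 13.65
eef_pos: [0.61, -0.2589, 0.1597]
tool_rot: [0.466, 0.885, -0.0, -0.002]
ft_force: [0.1, -0.5, -4.0]
grip_width: 0.0431
grasp_force: 62.4
t 13.65 rv [-0.0031 -0.0023  0.6702] d [0.2853 0.1092 0.0004] phi now 2.1727 rows 5.0
```

```bash
python3 jog.py '[[0,0,0.67,0.285,0.109,0,0.03],[0,0,0.67,0.285,0.109,0,0.03],[0,0,0.67,0.285,0.109,0,0.03],[0,0,0.67,0.285,0.109,0,0.03],[0,0,0.67,0.285,0.109,0,0.03],[0,0,0.67,0.285,0.109,0.02,0.03],[0,0,0.67,0.285,0.109,0.04,0.03],[0,0,0.67,0.285,0.109,0.04,0.03],[0,0,0.67,0.285,0.109,0.04,0.03]]'
python3 - <<'E'
from h import *
import pickle
cell(-.0084,.0385)
im=viewer.camera("wrist")[:,:,::-1]; c=viewer.calibration("wrist"); pickle.dump(c,open("pics/w7.pkl","wb")); cv2.imwrite("pics/w7.png",im)
# in-hand check: bright top face bounds along its middle column / rows
e=bot.get_obs()["eef_pos"]; z=e[2]-.0233+.056
for ly in (-.0327,.0193,):
    a=-.0683; X=np.r_[e[:2]+np.array([-np.sin(a),np.cos(a)])*ly,z]; print("expected edge px",proj("wrist",X,c).round(1))
g=im.astype(int).sum(2)
x=int(proj("wrist",np.r_[e[:2],z],c)[0]); print(x,g[200:440:2,x+10].tolist())
E
```

```text
clock: 14.78
eef_pos: [0.5389, 0.037, 0.1209]
tool_rot: [0.731, 0.683, -0.001, -0.001]
ft_force: [1.1, 0.6, -3.3]
grip_width: 0.0433
grasp_force: 62.2
t 14.78 rv [-0.0025  0.0003 -0.0001] d [ 0.001  -0.0003  0.0824] phi now 1.5024 rows 2.0
expected edge px [325. 421.]
expected edge px [325. 306.]
324 [666, 669, 670, 669, 669, 671, 672, 406, 411, 429, 482, 600, 618, 620, 621, 612, 606, 606, 603, 601, 599, 604, 610, 603, 595, 593, 598, 600, 598, 584, 578, 532, 399, 413, 413, 412, 412, 413, 410, 411, 410, 414, 410, 410, 411, 412, 411, 412, 412, 411, 411, 410, 425, 515, 611, 633, 648, 657, 655, 655, 656, 660, 661, 661, 658, 652, 647, 647, 649, 652, 658, 663, 665, 666, 666, 666, 668, 666, 664, 660, 655, 469, 456, 459, 458, 459, 454, 456, 459, 462, 409, 335, 375, 413, 460, 472, 467, 460, 451, 453, 465, 474, 482, 481, 477, 485, 489, 463, 124, 118, 113, 99, 117, 125, 107, 90, 94, 92, 91, 98]
```

```bash
python3 jog.py '[[0,0,0,0.001,-0.0003,0.01,0.03],[0,0,0,0.001,-0.0003,0.02,0.03],[0,0,0,0.001,-0.0003,0.02,0.03],[0,0,0,0.001,-0.0003,0.02,0.03]]'
python3 -c "
from h import *
cell(-.0084,.0385)"
```

```text
clock: 15.32
eef_pos: [0.5394, 0.0382, 0.1019]
tool_rot: [0.731, 0.683, -0.0, -0.0]
ft_force: [0.5, -0.7, -3.8]
grip_width: 0.0434
grasp_force: 62.3
t 15.32 rv [-0.0001  0.      0.0002] d [-0.0003 -0.001   0.0634] phi now 1.5027 rows 2.0
```

```bash
python3 jog.py '[[0,0,0,0,-0.0007,0.015,0.03],[0,0,0,0,-0.0007,0.03,0.03],[0,0,0,0,-0.0007,0.045,0.03],[0,0,0,0,-0.0007,0.055,0.03],[0,0,0,0,-0.0007,0.063,0.03],[0,0,0,0,-0.0007,0.063,0.03],[0,0,0,0,-0.0007,0.063,0.03]]'
python3 -c "
from h import *
cell(-.0084,.0373)"
```

```text
clock: 16.2
eef_pos: [0.539, 0.0383, 0.0392]
tool_rot: [0.731, 0.683, 0.0, 0.0]
ft_force: [0.7, 0.5, -4.4]
grip_width: 0.0434
grasp_force: 62.3
t 16.2 rv [ 0.0005 -0.0001  0.0003] d [-0.0003 -0.0005  0.0019] phi now 1.5028 rows 1.0
```

```bash
python3 jog.py '[[0,0,0,-0.0003,-0.0003,0.0012,0.03],[0,0,0,-0.0003,-0.0003,0.0024,0.03],[0,0,0,-0.0003,-0.0003,0.0024,0.03]]'
```

```text
clock: 16.58
eef_pos: [0.5386, 0.038, 0.0373]
tool_rot: [0.731, 0.683, 0.0, 0.0]
ft_force: [-1.8, 0.4, 3.0]
grip_width: 0.0432
grasp_force: 62.9
```

Contact with the floor at the expected height. I'll release it, rise, and measure from the same look pose.

```bash
python3 jog.py '[[0,0,0,0,0,0,0.06],[0,0,0,0,0,0,0.085],[0,0,0,0,0,0,0.085],[0,0,0,0,0,-0.03,0.085],[0,0,0,0,0,-0.08,0.085],[0,0,0,0,0,-0.14,0.085],[0,0,0,-0.06,0,-0.16,0.085],[0,0,0,-0.06,0,-0.16,0.085],[0,0,0,-0.06,0,-0.16,0.085]]'
python3 - <<'E'
from h import *
import pickle
im=viewer.camera("wrist")[:,:,::-1]; c=viewer.calibration("wrist"); pickle.dump(c,open("pics/w8.pkl","wb")); cv2.imwrite("pics/w8.png",im)
a=-.0683; ey=np.array([-np.sin(a),np.cos(a)]);ex=np.array([np.cos(a),np.sin(a)])
# brightness along cell's y at mid x, for candidate heights: foot end (z .032, expect 31), stem end (z .07, 11)
def prof(z,lo,hi,dx=.012):
    out=[]
    for ly in np.arange(lo,hi,1.):
        p=np.array([.539,.0464])+ey*ly*1e-3+ex*dx; u=proj("wrist",np.r_[p,z],c); v=im[int(round(u[1])),int(round(u[0]))].astype(int); out.append((int(ly),round(v[2]/max(v[0],1),2),int(v.sum())))
    print(out)
prof(.032,24,38); prof(.07,5,17); prof(.07,-48,-36)
plan(.4873,-.3985,.2,1.5708+.2355)
E
```

```text
clock: 17.7
eef_pos: [0.534, -0.022, 0.1962]
tool_rot: [0.731, 0.682, -0.0, -0.0]
ft_force: [-0.1, -0.0, 0.1]
grip_width: 0.0844
grasp_force: 0.0
[(24, np.float64(1.04), 654), (25, np.float64(1.03), 656), (26, np.float64(1.03), 658), (27, np.float64(1.04), 660), (28, np.float64(1.04), 663), (29, np.float64(1.03), 659), (30, np.float64(1.07), 630), (31, np.float64(1.36), 638), (32, np.float64(1.42), 638), (33, np.float64(1.42), 635), (34, np.float64(1.43), 634), (35, np.float64(1.44), 629), (36, np.float64(1.46), 626), (37, np.float64(1.45), 624)]
[(5, np.float64(1.03), 689), (6, np.float64(1.03), 689), (7, np.float64(1.03), 689), (8, np.float64(1.03), 683), (9, np.float64(1.03), 667), (10, np.float64(1.06), 550), (11, np.float64(1.06), 466), (12, np.float64(1.06), 541), (13, np.float64(1.04), 631), (14, np.float64(1.04), 641), (15, np.float64(1.04), 647), (16, np.float64(1.04), 645)]
[(-48, np.float64(1.03), 693), (-47, np.float64(1.03), 692), (-46, np.float64(1.04), 677), (-45, np.float64(1.04), 652), (-44, np.float64(1.06), 575), (-43, np.float64(1.04), 294), (-42, np.float64(1.04), 295), (-41, np.float64(1.04), 294), (-40, np.float64(1.06), 527), (-39, np.float64(1.04), 648), (-38, np.float64(1.03), 701), (-37, np.float64(1.03), 704)]
t 17.75 rv [-0.0015 -0.0006 -0.3035] d [-0.3793 -0.0207 -0.0044] phi now 1.5028 rows 7.0
```

The Z-bracket is seated: foot end at about 30.6 (target 31) and a gap to the elbow of about 3 mm. Now the block.

```bash
python3 jog.py '[[0,0,-0.303,-0.377,-0.021,0,0.085],[0,0,-0.303,-0.377,-0.021,0,0.085],[0,0,-0.303,-0.377,-0.021,0,0.085],[0,0,-0.303,-0.377,-0.021,0,0.085],[0,0,-0.303,-0.377,-0.021,0,0.085],[0,0,-0.303,-0.377,-0.021,0,0.085],[0,0,-0.303,-0.377,-0.021,0.04,0.085],[0,0,-0.303,-0.377,-0.021,0.08,0.085],[0,0,-0.303,-0.377,-0.021,0.08,0.085],[0,0,-0.303,-0.377,-0.021,0.08,0.085]]'
python3 -c "
from h import *
plan(.4866,-.3956,.0235,1.5708+.2355)"
```

```text
clock: 19.0
eef_pos: [0.4887, -0.3959, 0.1172]
tool_rot: [0.619, 0.786, 0.0, 0.0]
ft_force: [-0.3, 0.2, 0.3]
grip_width: 0.0849
grasp_force: 0.0
t 19.0 rv [0.0003 0.0002 0.001 ] d [ 0.0008 -0.002   0.0937] phi now 1.8073 rows 2.0
```

```bash
python3 jog.py '[[0,0,0,0.0008,-0.002,0.04,0.085],[0,0,0,0.0008,-0.002,0.07,0.085],[0,0,0,0.0008,-0.002,0.0937,0.085],[0,0,0,0.0008,-0.002,0.0937,0.085],[0,0,0,0.0008,-0.002,0.0937,0.085],[0,0,0,0.0008,-0.002,0.0937,0.03],[0,0,0,0.0008,-0.002,0.0937,0.03],[0,0,0,0.0008,-0.002,0.0937,0.03],[0,0,0,0.0008,-0.002,0.0937,0.03],[0,0,0,0.0008,-0.002,0.0937,0.03]]'
python3 -c "
from h import *
plan(.4866,-.3956,.0235,1.5708+.2355)"
python3 jog.py '[[0,0,0,0,0,-0.04,0.03],[0,0,0,0,0,-0.09,0.03],[0,0,0,0,0,-0.14,0.03],[0,0,0,0,0,-0.14,0.03],[0,0,0,0,0,-0.14,0.03]]'
python3 -c "
from h import *
cell(.044,.16)"
```

```text
clock: 20.25
eef_pos: [0.4864, -0.3969, 0.0241]
tool_rot: [0.619, 0.785, 0.0, 0.001]
ft_force: [0.5, -0.1, 6.1]
grip_width: 0.0431
grasp_force: 62.3
t 20.25 rv [ 0.0015  0.0019 -0.0005] d [0.0012 0.0005 0.0006] phi now 1.8058 rows 1.0
clock: 20.88
eef_pos: [0.4846, -0.3955, 0.161]
tool_rot: [0.619, 0.785, 0.0, -0.002]
ft_force: [-1.0, 0.5, -3.6]
grip_width: 0.0434
grasp_force: 62.3
t 20.88 rv [-0.0024 -0.0023  0.3032] d [0.4591 0.1689 0.0018] phi now 1.8057 rows 8.0
```

```bash
python3 jog.py '[[0,0,0.303,0.458,0.169,0,0.03],[0,0,0.303,0.458,0.169,0,0.03],[0,0,0.303,0.458,0.169,0,0.03],[0,0,0.303,0.458,0.169,0,0.03],[0,0,0.303,0.458,0.169,0,0.03],[0,0,0.303,0.458,0.169,0,0.03],[0,0,0.303,0.458,0.169,0,0.03],[0,0,0.303,0.458,0.169,0,0.03],[0,0,0.303,0.458,0.169,0.03,0.03],[0,0,0.303,0.458,0.169,0.03,0.03]]'
python3 jog.py '[[0,0,0,0,0,0,0.03],[0,0,0,0,0,0,0.03]]'
python3 - <<'E'
from h import *
cell(.0428,.0391)
im=viewer.camera("wrist")[:,:,::-1]; c=viewer.calibration("wrist"); cv2.imwrite("pics/w9.png",im)
e=bot.get_obs()["eef_pos"]; z=e[2]-.0241+.056; a=-.0683
for ly in (.0252,-.0288): print(proj("wrist",np.r_[e[:2]+np.array([-np.sin(a),np.cos(a)])*ly,z],c).round(1))
g=im.astype(int).sum(2); print(g[260:330:2,334].tolist())
E
```

```text
clock: 22.12
eef_pos: [0.5389, 0.0886, 0.1278]
tool_rot: [0.73, 0.683, -0.005, -0.003]
ft_force: [-0.8, -1.1, -2.8]
grip_width: 0.0432
grasp_force: 62.0
clock: 22.38
eef_pos: [0.5438, 0.0878, 0.1334]
tool_rot: [0.731, 0.682, 0.0, 0.0]
ft_force: [-1.1, -0.2, -2.5]
grip_width: 0.0432
grasp_force: 62.0
t 22.38 rv [ 0.0008 -0.0002 -0.0012] d [ 0.0012 -0.002   0.0943] phi now 1.5013 rows 2.0
[325.2 288.7]
[325.3 412.8]
[441, 442, 444, 444, 444, 449, 448, 450, 448, 450, 449, 449, 452, 454, 487, 603, 672, 689, 695, 698, 693, 692, 692, 692, 691, 694, 696, 698, 699, 701, 704, 703, 701, 698, 694]
```

```bash
python3 jog.py '[[0,0,0,0.0012,-0.002,0.015,0.03],[0,0,0,0.0012,-0.002,0.03,0.03],[0,0,0,0.0012,-0.002,0.03,0.03],[0,0,0,0.0012,-0.002,0.03,0.03]]'
python3 -c "
from h import *
cell(.0428,.0391)"
```

```text
clock: 22.92
eef_pos: [0.5413, 0.0899, 0.1025]
tool_rot: [0.731, 0.683, -0.0, -0.0]
ft_force: [-0.2, 0.1, -2.9]
grip_width: 0.0433
grasp_force: 62.2
t 22.93 rv [-0.0005  0.0001  0.0003] d [-0.0007  0.0007  0.0634] phi now 1.5028 rows 2.0
```

```bash
python3 jog.py '[[0,0,0,-0.0005,0.0006,0.015,0.03],[0,0,0,-0.0005,0.0006,0.03,0.03],[0,0,0,-0.0005,0.0006,0.045,0.03],[0,0,0,-0.0005,0.0006,0.055,0.03],[0,0,0,-0.0005,0.0006,0.063,0.03],[0,0,0,-0.0005,0.0006,0.063,0.03],[0,0,0,-0.0005,0.0006,0.063,0.03]]'
python3 -c "
from h import *
cell(.0428,.0381)"
```

```text
clock: 23.8
eef_pos: [0.5423, 0.0894, 0.0402]
tool_rot: [0.731, 0.683, 0.0, 0.0]
ft_force: [-0.2, 0.2, -3.2]
grip_width: 0.0431
grasp_force: 62.2
t 23.8 rv [ 0.0006 -0.0002  0.0003] d [-0.0003 -0.0004  0.0021] phi now 1.5028 rows 1.0
```

```bash
python3 jog.py '[[0,0,0,-0.0003,-0.0003,0.0012,0.03],[0,0,0,-0.0003,-0.0003,0.0026,0.03],[0,0,0,-0.0003,-0.0003,0.0026,0.03]]'
```

```text
clock: 24.18
eef_pos: [0.5419, 0.0891, 0.038]
tool_rot: [0.731, 0.683, 0.0, 0.0]
ft_force: [-1.9, -0.2, 3.1]
grip_width: 0.0432
grasp_force: 62.8
```

```bash
python3 jog.py '[[0,0,0,0,0,0,0.06],[0,0,0,0,0,0,0.085],[0,0,0,0,0,0,0.085],[0,0,0,0,0,-0.03,0.085],[0,0,0,0,0,-0.08,0.085],[0,0,0,0,0,-0.14,0.085],[0,0,0,-0.1,0,-0.16,0.085],[0,0,0,-0.12,0,-0.16,0.085],[0,0,0,-0.12,0,-0.16,0.085],[0,0,0,-0.12,0,-0.16,0.085]]'
python3 - <<'E'
from h import *
im=viewer.camera("wrist")[:,:,::-1]; cv2.imwrite("pics/w10.png",im); t=viewer.camera("top")[:,:,::-1]; s=viewer.camera("side")[:,:,::-1]
c=viewer.calibration("wrist"); u,v=proj("wrist",np.array([.539,.046,.014]),c).round().astype(int)
y0=max(v-100,0); A=cv2.resize(im[y0:y0+200,u-133:u+133],(800,600))[:, 200:600]
B=cv2.resize(t[120:320,90:560],(400,170)); C=cv2.resize(s[140:410,150:435],(400,379))
cv2.imwrite("pics/fin.png",np.hstack([A,np.vstack([B,C,np.zeros((51,400,3),np.uint8)])]))
E
```

```text
clock: 25.42
eef_pos: [0.5334, -0.0306, 0.197]
tool_rot: [0.731, 0.682, 0.0, -0.0]
ft_force: [-0.3, 0.8, 0.1]
grip_width: 0.0849
grasp_force: 0.0
```

View pics/fin.png

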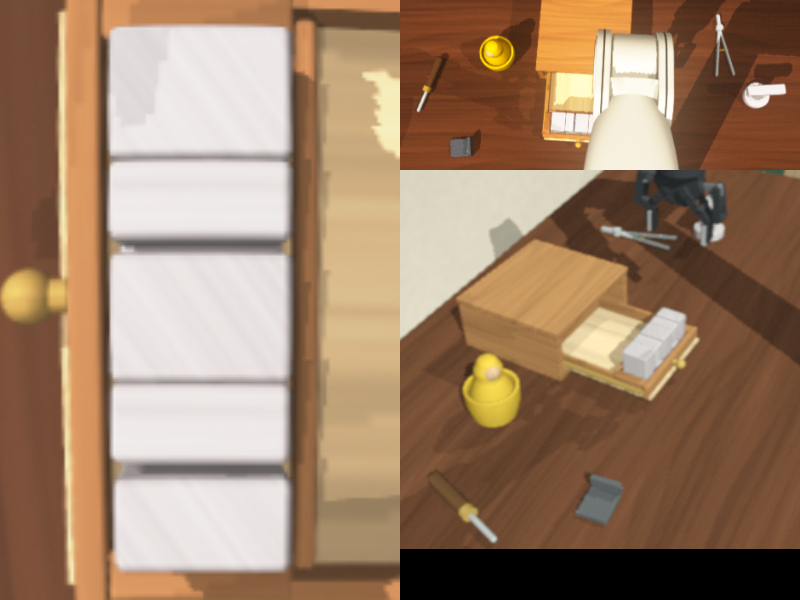

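The final view shows all three parts side by side and square in the compartment, with level tops and even gaps at crop rows 243 and 468. The plate and the bystanders are where they were.

```bash
python3 -c "
from workcell import bot, viewer
print(bot.job_done())"
```

```text
the job is handed in; nothing more can be done
None
```

I packed the elbow, Z-bracket and overhang block into the drawer compartment in that order, and the final pictures show all three flat and side by side with the plate and bystanders in place; I handed the job in at about 25.5 s, but no verdict came back.

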